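# Centre the egg cup on its pedestal with light taps

### The arm

A 7-joint arm with a two-finger parallel gripper is mounted at the origin on a cart in front of the work surface, level with it; the furniture and walls round the work are solid. World frame = base frame: x ahead of the robot, y to its left, z up, the work surface at z = 0. Lengths are in m, angles in rad, forces in N, time in s.
With the tool pointing down it reaches from about 0.35 to 0.9 m from the base axis. Payload 8.1 kg.
Tool frame: the origin (TCP) lies on the centre line of the jaws, within the pads' length; the fingertips stand arm.tip_extent ahead of it and the grasp point (between the pads) lies 3 mm ahead of it (arm.tip_extent is the distance from the TCP to the fingertips, in m); y points along the fingers, z is the direction in which the jaws open and shut, and the axes are right-handed (so a half turn about y gives the same grasp; the last joint's range is limited). The gripper opens to 92 mm and grips with 3 to 60 N. Pads are 19 mm wide; open, the fingers measure 130 mm over their backs; the gripper's body (75 mm by 190 mm) begins 47 mm behind the grasp point.
Start: joints at [1.018, 0.434, 0.025, 1.573, -0.012, 1.134, -0.075], TCP at [0.272, -0.563, 0.249] pointing down, gripper open.
Joint ranges: [-2.62, 2.62], [-0.44, 2.09], [-1.27, 1.32], [0.08, 2.57], [-1.32, 4.46], [0.12, 2], [-2.74, 2.74]. Speed limits (rad/s): [2.22, 2.22, 3.01, 3.01, 3.14, 3.14, 3.14].

### API

Orientations are given as a rotation vector (axis times angle).
In Python, from cell import observe, get_image, sign_off, boxes_of, place_of, arm gives the robot as it stands.
- The arm moves only by the tool arm_command, never from a script. Its argument "plan" is a list of rows, each a list of 2 entries, a list of its own where there are three numbers: the shift along the tool's x, y, z in m, then the turn, a rotation vector about the tool's x, y, z in degrees. In form: [[[tx, ty, tz], [ax, ay, az]], ...]. A call has 1 to 5 rows; each row is the pose to reach, as a shift and turn from the pose commanded when the call began, along the tool's axes at that moment; what a row does not reach only later rows make up. A row lasts 1/10 s, in which the tool goes at most 50 mm and 8.59 degrees, less where a joint would pass 70% of its speed; a pose out of reach is approached as far as the arm can. A call with a gripper value outside its range is refused whole. "fingers" is the closure, from -1 (fully open) to 1 (shut), set as the call begins (left out, the last holds). The fingers move at their own pace and stop on an object; "squeeze" is the grip in N (left out, the last holds). Time passes only in rows, so rows that repeat a pose let the fingers close. It gives the time, the measured TCP pose, the force and the opening at its end, in the units of the state.
- observe(): the state, without advancing time (a new reading comes with each control period).
- get_image(name): name is "scene" or "side" or "wrist"; returns a dict with "color" (480x640x3 uint8, red, green, blue), "camera_matrix" (3x3 intrinsics, pixels), "world_to_cam" (4x4, takes a point from world to camera coordinates); the wrist camera has in their place "mount" (4x4, takes a point from camera to tool coordinates, whose origin is the TCP and whose axes are the tool frame's). Camera axes: x right, y up, looking along -z (the intrinsics and any distortion apply to the point x, -y, -z); pixel columns grow to the right and rows downward; lengths in m; the calibration is good to about 2 mm. The wrist camera is an equidistant fisheye: a pixel r from the principal point sees the ray r / f radians off the axis. A picture is of the moment at which its call begins: read the wrist's pose just before it. There is no depth.
- sign_off(): hands the job in, once; it reports no verdict.
Trained networks look in a picture, given as the dict that the camera call returned (one of the last four; its "shot" number tells which), for a name from the list of things; names that differ only in an ending like _2 or _b are one class to them, and where a whole thing is asked for, a point or a joint stands for the part that bears it (a point fixed in the world has none). Each returns a list of dicts, best first, with "confidence" (0 to 1); they miss things now and then, are a little off and sometimes report something else, mostly with a low value. They report only what shows in the picture. A call takes as long as a camera call. They do not tell look-alikes from the thing itself.
- boxes_of(picture, thing): "point" ([column, row] in pixels, amid what is visible of it).
- place_of(picture, thing): "point" ([column, row] in pixels: a listed point, or the origin of a listed thing).
The state is a dict: "clock": time; "joints": joint angles; "dq": joint speeds; "joint_efforts": joint torques, N m; "position": TCP position; "ee_rot": TCP orientation; "force": force on the tool from outside, world axes, zero at the start; "ft_torque": the same for the moment, N m; "width": opening from 0.0 (shut) to 1.0 (fully open).
Only numpy, scipy, OpenCV 4.12 (cv2) and the standard library are available. Lean on these libraries where they do the work, as an engineer would, in place of code of your own. Each camera call takes 0.05 s, during which the arm holds its last target.

### The job

The white egg cup with the boiled egg in it stands off-centre, near the edge of its small round wooden pedestal. Tap or push the cup gently with the fingertips or the outside of the fingers until it stands centred on the pedestal, with an even margin all round. Do not grip or lift the cup, do not touch the egg and keep it in the cup, do not shift the pedestal, and leave everything else on the worktop where it is.

Things in the scene. Friction and masses are not known exactly. Their poses are not given: they have to be found in the camera images.
- pedestal: round turned wooden pedestal, 76 mm in diameter and 40 mm high, flat top without any rim, loose on the worktop, 0.8 kg; origin at the centre of its underside, z up, so the middle of its top lies 40 mm above the origin; its yaw means nothing (it is round)
- egg_cup: round white egg cup, about 0.16 kg, loose on the pedestal's top, 40 mm high; foot 40 mm wide, belly 48 mm (16 to 26 mm above the foot's underside), rim 45 mm, so upright fingers meet the belly first. Origin at the centre of the foot's underside, at the start 13 to 22 mm off the pedestal's axis in any direction; yaw means nothing. It slides at 1 to 2.5 N and stops when a slow push stops
- egg: brown egg, 42 mm in diameter and 52 mm tall, loose in the mouth of the egg cup, blunt end down; origin at its widest place, 46 mm above the underside of the cup's foot; its top stands 76 mm above the pedestal's top
- salt_shaker: glass salt shaker with a grey top, 44 mm in diameter, 90 mm tall, loose bystander to the left of the pedestal; origin at the centre of its underside
- teaspoon: teaspoon with a red handle, 132 mm long, lying to the right of the pedestal, loose bystander; origin at its middle, underside
- small_cup: small white patterned cup, 62 mm wide, 89 mm with its handle, 52 mm tall, loose bystander at the back right; origin at the centre of its underside
- plate: white plate, 190 mm in diameter, 21 mm high, loose bystander at the left; origin at the centre of its underside
- pepper_mill: wooden pepper mill, 58 mm in diameter, 170 mm tall, loose bystander at the back left; origin at the centre of its underside
- egg_box: closed grey-blue egg box, 106 by 155 mm, 72 mm high, loose bystander at the back; origin at the centre of its underside
- spice: spice jar with a green lid, 46 mm in diameter, 106 mm tall, loose bystander at the back left; origin at the centre of its underside
Things that resemble listed ones, but are neither listed nor needed, are in the scene too. Leave any red look-alike of the egg_cup alone.

How it is judged:
At the end, for the whole second after the job is handed in: The egg cup stands upright and still on the pedestal's top, its axis within 5 mm of the pedestal's axis, with the egg still seated in it (horizontal distance between egg_cup and pedestal below 0.005 m and z of egg_cup in the frame of pedestal between 0.037 and 0.043 m and angle between egg_cup's own z axis and vertical below 0.08 rad and angle between pedestal's own z axis and vertical below 0.05 rad and distance between egg and egg_cup below 0.054 m and z of egg in the frame of egg_cup above 0.042 m and linear speed of egg_cup below 0.02 m/s and linear speed of egg below 0.03 m/s); the robot touches nothing.
It fails at once if the egg cup was lifted, toppled or knocked off the pedestal (z of egg_cup in the frame of pedestal above 0.047 m or angle between egg_cup's own z axis and vertical above 0.3 rad or z of egg_cup in the frame of pedestal below 0.03 m).
It fails at once if the egg was touched or came out of the cup (contact force between any of the arm, the fingers and egg above 0.5 N or distance between egg and egg_cup above 0.06 m or z of egg in the frame of egg_cup below 0.038 m).
It fails at once if the egg cup was gripped between the fingers or struck hard (contact force between the fingers and egg_cup above 20 N or (contact force between the fingers and egg_cup above 4.5 N and horizontal distance between the grasp point and egg_cup below 0.02 m)).
It fails at once if the pedestal was shifted (distance of pedestal from where it was at the start of the episode above 0.012 m).
It fails at once if a bystander was disturbed (distance of any of salt_shaker, teaspoon, small_cup, plate, pepper_mill, egg_box, spice from where it was at the start of the episode above 0.02 m).
It also fails if it takes over 64 s, if anything falls off the work surface, if the arm or the gripper's body presses on something with over 40 N, if the wrist force passes 120 N, or if a joint passes its speed limit or range.

## Working session

There is one attempt and no reset: what is moved stays moved. The work goes in short steps, Python scripts to look and compute and a tool call to move; the robot and the scene stay as the last step left them, time stands still between calls to the robot, and variables do not carry over. Pictures are saved under pics/ and viewed, and the job is handed in when it is done.

Besides the shell and the picture viewer there is one more tool, called after "Call:" in YAML: its name, and indented under it one key for each argument. arm_command: Moves the arm, as the interface text tells. Its arguments: {"type":"object","properties":{"plan":{"type":"array","items":{"type":"array"}},"fingers":{"type":"number"},"squeeze":{"type":"number"}},"required":["plan"]}

```bash
mkdir -p pics; ls
cat > h.py <<'E'
import numpy as np, cv2
from cell import *
from scipy.spatial.transform import Rotation as R
def save(im,n): cv2.imwrite('pics/'+n,cv2.cvtColor(im['color'],cv2.COLOR_RGB2BGR))
def ray(im,p):
    K=np.array(im['camera_matrix']);W=np.array(im['world_to_cam'])
    d=np.linalg.inv(K)@[p[0],p[1],1]; d=np.array([d[0],-d[1],-d[2]])
    Rm=W[:3,:3]; o=-Rm.T@W[:3,3]; return o,Rm.T@d
def atz(im,p,z):
    o,d=ray(im,p); return o+d*(z-o[2])/d[2]
def proj(im,P):
    K=np.array(im['camera_matrix']);W=np.array(im['world_to_cam'])
    c=W[:3,:3]@np.array(P)+W[:3,3]; u=K@[c[0],-c[1],-c[2]]; return u[:2]/u[2]
E
python3 - <<'E'
from h import *
s=observe();print(s); print([k for k in dir(arm) if k[0]!='_'],arm.tip_extent)
for n in ['scene','side','wrist']:
    im=get_image(n);save(im,n+'0.png')
    print(n,[k for k in im if k!='color'])
    if n!='wrist': print(ray(im,(320,240)))
    for t in ['pedestal','egg_cup','egg','salt_shaker','teaspoon','small_cup']:
        print(t,[(np.round(q['point']),round(q['confidence'],2)) for q in place_of(im,t)[:3]])
E
```

```text
pics
{'clock': 0.0, 'joints': array([ 1.01837391,  0.43524922,  0.02498427,  1.57410798, -0.01156019,
        1.13403141, -0.07510906]), 'dq': array([-0.00064404, -0.00134654,  0.00186372,  0.000567  , -0.00139468,
       -0.0001972 ,  0.00049988]), 'joint_efforts': array([-4.68771577e-04, -6.67839932e+01,  9.85440910e-01, -3.14459753e+01,
       -6.02378463e-02,  4.25973732e-02,  1.48578292e-04]), 'position': array([ 0.27147097, -0.56241458,  0.2479246 ]), 'ee_rot': array([-0.45166518,  1.97368284, -1.97053244]), 'force': array([-0.56410954,  0.13756273,  0.52936747]), 'ft_torque': array([-0.01635756, -0.03068256, -0.03838662]), 'width': 1.001762334268589}
['PlanningError', 'tip_extent'] 0.022
scene ['camera_matrix', 'world_to_cam', 'shot']
(array([-0.13141109,  1.04844928,  0.76137903]), array([ 0.52701373, -0.69862534, -0.48394153]))
pedestal [(array([361., 288.]), 0.83)]
egg_cup [(array([367., 270.]), 0.76), (array([406., 265.]), 0.74), (array([340., 268.]), 0.63)]
egg [(array([369., 258.]), 0.76)]
salt_shaker [(array([308., 309.]), 0.73)]
teaspoon [(array([404., 244.]), 0.48)]
small_cup [(array([367., 220.]), 0.81)]
side ['camera_matrix', 'world_to_cam', 'shot']
(array([ 0.42424189, -0.88433787,  0.5539233 ]), array([ 0.13473823,  0.88410331, -0.44745255]))
pedestal [(array([272., 276.]), 0.78)]
egg_cup [(array([256., 316.]), 0.96), (array([326., 282.]), 0.94), (array([259., 259.]), 0.79)]
egg [(array([260., 236.]), 0.75)]
salt_shaker [(array([277., 240.]), 0.8)]
teaspoon [(array([303., 363.]), 0.73), (array([412., 369.]), 0.5)]
small_cup [(array([416., 368.]), 0.59)]
wrist ['camera_matrix', 'mount', 'shot']
pedestal []
egg_cup []
egg []
salt_shaker []
teaspoon []
small_cup []
```

View pics/scene0.png

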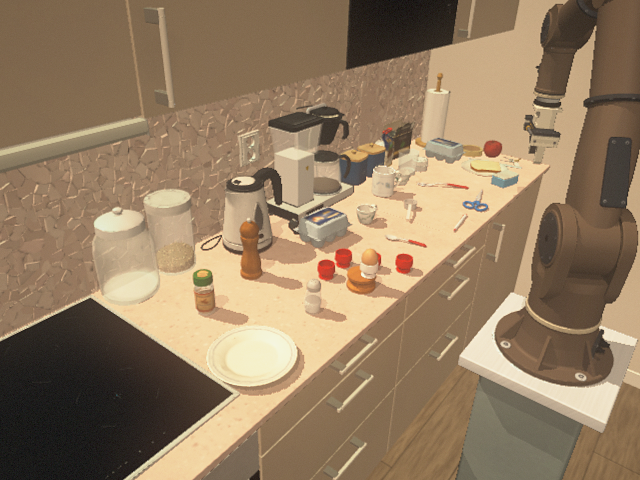

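View pics/side0.png

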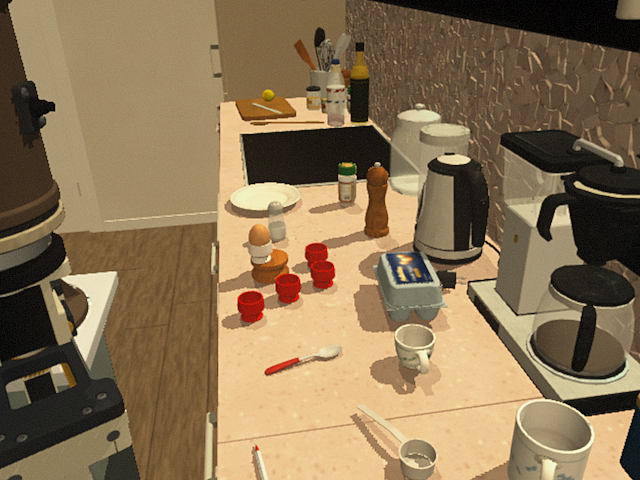

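Run:
```python
import cv2
a=cv2.imread('pics/scene0.png')[200:340,270:450];cv2.imwrite('pics/s_z.png',cv2.resize(a,None,fx=4.4,fy=4.2,interpolation=3))
a=cv2.imread('pics/side0.png')[190:350,180:360];cv2.imwrite('pics/d_z.png',cv2.resize(a,None,fx=4,fy=3.7,interpolation=3))
```

```text
(no output)
```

View pics/s_z.png

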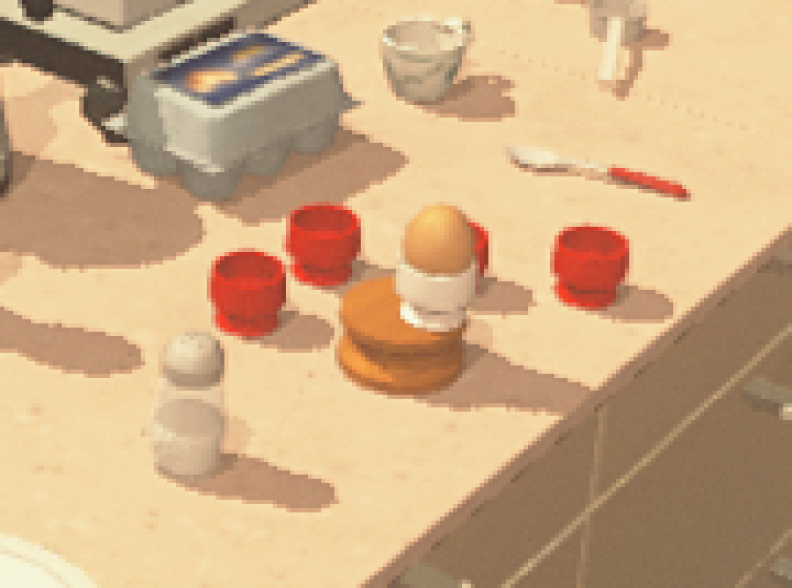

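View pics/d_z.png

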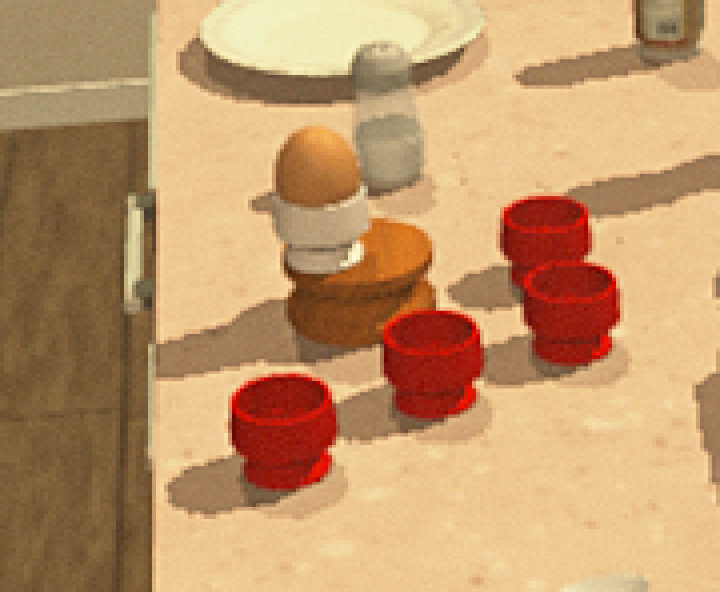

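Run:
```python
from h import *
for n,pd,cp,eg in [('scene',(361,288),(367,270),(369,258)),('side',(272,276),(259,259),(260,236))]:
    im=get_image(n)
    print(n,'ped',atz(im,pd,0).round(4),'cup',atz(im,cp,.04).round(4),'egg',atz(im,eg,.086).round(4))
w=get_image('wrist');print(w['mount'],w['camera_matrix']);s=observe();print(R.from_rotvec(s['ee_rot']).as_matrix().round(3))
```

```text
scene ped [0.4579 0.0836 0.    ] cup [0.4615 0.0548 0.04  ] egg [0.4514 0.0668 0.086 ]
side ped [0.4696 0.0701 0.    ] cup [0.4465 0.0734 0.04  ] egg [0.4524 0.0824 0.086 ]
[[-1.31404123e-04 -9.51796947e-01 -3.06728798e-01 -8.46094493e-02]
 [ 6.47311489e-05  3.06728791e-01 -9.51796955e-01 -1.36201290e-01]
 [ 9.99999989e-01 -1.44924952e-04  2.13054820e-05  6.30911405e-05]
 [ 0.00000000e+00  0.00000000e+00  0.00000000e+00  1.00000000e+00]] [[371.64829954   0.         320.1359212 ]
 [  0.         371.64829954 241.82717264]
 [  0.           0.           1.        ]]
[[-0.901  0.     0.435]
 [-0.435 -0.    -0.901]
 [ 0.    -1.     0.   ]]
```

The white cup stands on the near-right part of the pedestal, at about (437,297) in the scene crop and (322,235) in the side crop. The red look-alikes are around it. Next I'll triangulate roughly and then measure close up with the wrist camera.

```bash
cat >> h.py <<'E'
def tri(a,b):
    A=np.zeros((3,3));v=np.zeros(3)
    for o,d in (a,b):
        d=d/np.linalg.norm(d);M=np.eye(3)-np.outer(d,d);A+=M;v+=M@o
    return np.linalg.solve(A,v)
def delta(pos,yaw_deg,tilt=0,ccw=None):
    "target TCP pos; tool x heading yaw, tilt: tips lead +x"
    s=observe();R0=R.from_rotvec(s['ee_rot']).as_matrix()
    y=np.radians(yaw_deg);x=np.array([np.cos(y),np.sin(y),0]);yy=np.array([0,0,-1.]);z=np.cross(x,yy)
    Rt=np.c_[x,yy,z]
    t=np.radians(tilt)  # y leans toward +x: rotate about tool z by -t
    Rt=Rt@R.from_rotvec([0,0,-t]).as_matrix()
    sh=R0.T@(np.array(pos)-s['position']);rv=np.degrees(R.from_matrix(R0.T@Rt).as_rotvec())
    print('t',s['clock'],'pos',s['position'].round(4),'yaw',np.degrees(np.arctan2(R0[1,0],R0[0,0])).round(1),'shift',sh.round(4),'turn',rv.round(1),'q7',s['joints'].round(2),'F',s['force'].round(1))
E
python3 - <<'E'
from h import *
a=get_image('scene');b=get_image('side')
sc=lambda u,v:(270+u/4.4,200+v/4.2)
sd=lambda u,v:(180+u/4,190+v/3.7)
print('egg',tri(ray(a,sc(440,240)),ray(b,sd(318,165))))
print('cup belly mid',tri(ray(a,sc(437,292)),ray(b,sd(321,213))))
print('cup footbottom',tri(ray(a,sc(433,320)),ray(b,sd(324,262))))
print('pedtop',tri(ray(a,sc(403,312)),ray(b,sd(359,252))))
for n,im in(('scene',a),('side',b)):
  for t in ['salt_shaker','egg_cup']:
    z=0
    for q in place_of(im,t)[:6]: print(n,t,atz(im,q['point'],z).round(3),round(q['confidence'],2))
delta((.35,-.26,.25),80)
E
```

```text
egg [0.44899499 0.07083405 0.09321064]
cup belly mid [0.44675318 0.07620258 0.06112876]
cup footbottom [0.44825408 0.07086388 0.03573277]
pedtop [0.46607717 0.07614254 0.03689699]
scene salt_shaker [0.505 0.245 0.   ] 0.77
scene egg_cup [0.49  0.002 0.   ] 0.73
scene egg_cup [0.578 0.087 0.   ] 0.69
scene egg_cup [0.555 0.025 0.   ] 0.67
scene egg_cup [ 0.421 -0.071  0.   ] 0.54
scene egg_cup [ 0.488 -0.004  0.   ] 0.36
side salt_shaker [0.494 0.246 0.   ] 0.87
side egg_cup [ 0.489 -0.016  0.   ] 0.88
side egg_cup [0.568 0.021 0.   ] 0.74
side egg_cup [ 0.424 -0.057  0.   ] 0.67
t 1.5 pos [ 0.2717 -0.5628  0.2487] yaw -154.2 shift [-0.2021 -0.0013 -0.2387] turn [  0.  125.8   0. ] q7 [ 1.02  0.43  0.02  1.57 -0.01  1.13 -0.08] F [0.2 0.8 0.4]
```

Call:
arm_command:
  plan:
    - [[0,0,0],[0,-8,0]]
    - [[0,0,0],[0,-16,0]]
    - [[0,0,0],[0,-25,0]]
    - [[0,0,0],[0,-33,0]]
    - [[0,0,0],[0,-42,0]]
  fingers: -1

```text
clock: 2.0
position: [0.2717, -0.5629, 0.2488]
ee_rot: [-0.999, 1.49, -1.49]
force: [-0.0, -0.5, -0.4]
width: 1.0
```

Run:
```python
from h import *
delta((.32,-.34,.25),-70)
```

```text
t 2.0 pos [ 0.2717 -0.5629  0.2488] yaw -112.3 shift [-0.2245 -0.0013 -0.0398] turn [  0.  -42.3   0. ] q7 [ 1.13  0.44 -0.14  1.56  0.06  1.14  0.59] F [-0.  -0.5 -0.4]
```

Call:
arm_command:
  plan:
    - [[-0.045,0,-0.008],[0,-8,0]]
    - [[-0.09,0,-0.016],[0,-16,0]]
    - [[-0.135,0,-0.024],[0,-25,0]]
    - [[-0.18,0,-0.032],[0,-33,0]]
    - [[-0.225,0,-0.04],[0,-42,0]]

```text
clock: 2.5
position: [0.3215, -0.3381, 0.2489]
ee_rot: [-1.35, 0.957, -0.958]
force: [0.8, -0.3, -0.2]
width: 1.002
```

Run:
```python
from h import *
delta((.37,-.12,.25),-30)
```

```text
t 2.5 pos [ 0.3215 -0.3381  0.2489] yaw -70.7 shift [-0.1898 -0.0012  0.1178] turn [  0.  -40.7   0. ] q7 [ 1.02  0.21 -0.38  1.92  0.09  1.03  0.94] F [ 0.8 -0.3 -0.2]
```

Call:
arm_command:
  plan:
    - [[-0.038,0,0.024],[0,-8,0]]
    - [[-0.076,0,0.048],[0,-16,0]]
    - [[-0.114,0,0.071],[0,-24,0]]
    - [[-0.152,0,0.095],[0,-32,0]]
    - [[-0.19,0,0.118],[0,-41,0]]

```text
clock: 3.0
position: [0.3715, -0.1201, 0.2491]
ee_rot: [-1.532, 0.411, -0.413]
force: [1.1, -0.7, -0.2]
width: 1.001
```

Run:
```python
from h import *
delta((.40,.065,.25),10)
```

```text
t 3.0 pos [ 0.3715 -0.1201  0.2491] yaw -30.1 shift [-0.0683 -0.001   0.1744] turn [  0.  -40.1   0.1] q7 [ 0.8   0.1  -0.66  2.05  0.07  1.01  1.15] F [ 1.1 -0.7 -0.2]
```

Call:
arm_command:
  plan:
    - [[-0.014,0,0.035],[0,-8,0]]
    - [[-0.027,0,0.07],[0,-16,0]]
    - [[-0.041,0,0.105],[0,-24,0]]
    - [[-0.055,0,0.14],[0,-32,0]]
    - [[-0.068,0,0.174],[0,-40,0]]
  fingers: 0.4

```text
clock: 3.5
position: [0.4009, 0.0642, 0.2491]
ee_rot: [-1.567, -0.136, 0.134]
force: [0.2, -0.5, -0.5]
width: 0.615
```

Call:
arm_command:
  plan:
    - [[0,0,0],[0,0,0]]
    - [[0,0,0],[0,0,0]]
    - [[0,0,0],[0,0,0]]

```text
clock: 3.8
position: [0.4007, 0.0616, 0.2486]
ee_rot: [-1.568, -0.128, 0.129]
force: [-0.1, 0.6, -0.3]
width: 0.353
```

Run:
```python
from h import *
delta((.40,.065,.25),10);print(observe()['width'])
s=observe();w=get_image('wrist');save(w,'w1.png')
for t in ['pedestal','egg_cup','egg']: print(t,[(np.round(q['point']),round(q['confidence'],2)) for q in place_of(w,t)[:3]])
```

```text
t 3.8 pos [0.4007 0.0616 0.2486] yaw 9.4 shift [-0.0001 -0.0014  0.0035] turn [ 0.  -0.6 -0. ] q7 [ 0.52  0.17 -0.89  2.01  0.16  1.03  1.29] F [-0.1  0.6 -0.3]
0.3529756161232227
pedestal []
egg_cup [(array([200., 205.]), 0.76), (array([237., 270.]), 0.71), (array([324., 263.]), 0.67)]
egg [(array([322., 281.]), 0.93)]
```

View pics/w1.png

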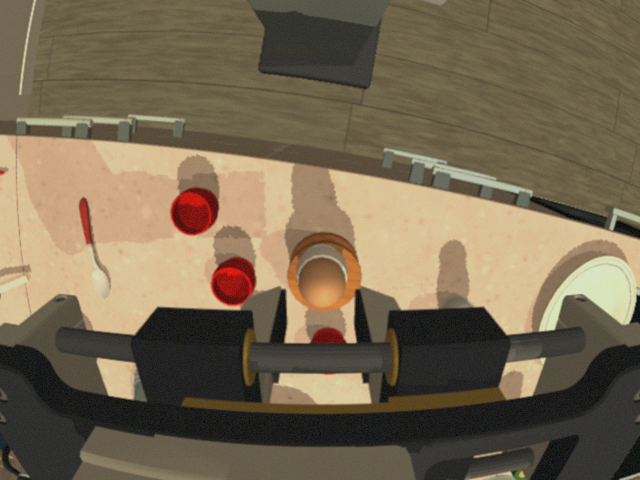

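The wrist view shows the pedestal centred near (324,271), with the egg at (323,281) and white cup rim showing on the upper side. I'll fit projected circles to it.

```bash
cat >> h.py <<'E'
def wproj(w,s,P):
    P=np.atleast_2d(P);M=np.array(w['mount']);K=np.array(w['camera_matrix'])
    R0=R.from_rotvec(s['ee_rot']).as_matrix()
    t=(P-s['position'])@R0; c=(t-M[:3,3])@M[:3,:3]
    v=np.c_[c[:,0],-c[:,1],-c[:,2]]; rr=np.hypot(v[:,0],v[:,1]);th=np.arctan2(rr,v[:,2])
    k=th/np.maximum(rr,1e-9)
    return np.c_[K[0,0]*v[:,0]*k+K[0,2],K[1,1]*v[:,1]*k+K[1,2]]
def circ(c,r,z,n=180):
    a=np.linspace(0,2*np.pi,n);return np.c_[c[0]+r*np.cos(a),c[1]+r*np.sin(a),np.full(n,z)]
def overlay(w,s,circles,n,box,f):
    x0,y0,x1,y1=box
    a=cv2.cvtColor(w['color'],cv2.COLOR_RGB2BGR)[y0:y1,x0:x1];a=cv2.resize(a,None,fx=f,fy=f,interpolation=cv2.INTER_CUBIC)
    b=a.copy()
    for c,r,z,col in circles:
        p=((wproj(w,s,circ(c,r,z))-[x0-.5,y0-.5])*f).round().astype(int);cv2.polylines(b,[p],True,col,1)
    cv2.imwrite('pics/'+n,np.hstack([a,b]))
E
python3 - <<'E'
from h import *
s=observe();w=get_image('wrist')
p=(.466,.0755);c=(.448,.071)
overlay(w,s,[(p,.038,.04,(0,255,0)),(c,.0225,.08,(255,0,0)),(c,.021,.086,(255,0,255))],'w1o.png',(270,210,370,330),4)
E
```

```text
(no output)
```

View pics/w1o.png

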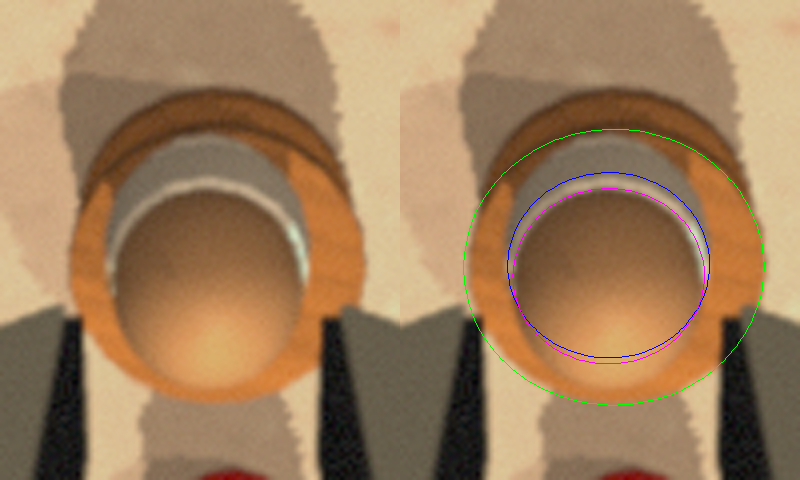

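```bash
cat >> h.py <<'E'
from scipy.optimize import least_squares
def fitc(w,s,pts,r,z,c0,free=False):
    pts=np.array(pts,float)
    def f(q):
        P=wproj(w,s,circ(q,q[2] if free else r,z,720));d=np.linalg.norm(P[None]-pts[:,None],axis=2)
        i=d.argmin(1);cen=P.mean(0);return np.linalg.norm(pts-cen,axis=1)-np.linalg.norm(P[i]-cen,axis=1)
    o=least_squares(f,list(c0)+([r] if free else []),diff_step=1e-4);return o.x,f(o.x).round(1)
E
python3 - <<'E'
from h import *
s=observe();w=get_image('wrist')
T=lambda L:[(270-.5+u/4,210-.5+v/4) for u,v in L]
ped=T([(70,270),(365,258),(205,403),(140,388),(280,388),(340,190),(240,132),(290,148),(325,170)])
rim=T([(207,177),(107,262),(311,270),(130,205),(285,205)])
egg=T([(113,275),(303,275),(208,190),(208,388)])
for fr in(False,True):
  print(fitc(w,s,ped,.038,.04,(.466,.0755),fr)); print(fitc(w,s,rim,.0225,.08,(.448,.071),fr))
E
```

```text
(array([0.46598558, 0.07640984]), array([-1. , -0.2, -0.3,  0.5, -0.8, -0.2, -0.3, -0.3,  0.3]))
(array([0.44858755, 0.07134572]), array([-0.6,  0.2,  0.5,  0.7,  0.3]))
(array([0.46592361, 0.07658375, 0.03766835]), array([-0.5, -0.1, -0. ,  0.8, -0.5, -0. , -0. , -0.1,  0.5]))
(array([0.44912661, 0.07143424, 0.02294903]), array([-0.5, -0.3, -0. ,  0.6,  0.2]))
```

Run:
```python
from h import *
delta((.3926,.0547,.13),16.5,10)
```

```text
t 4.1 pos [0.4008 0.0621 0.2487] yaw 9.5 shift [-0.0093  0.1187 -0.0059] turn [  0.6  -7.  -10. ] q7 [ 0.52  0.17 -0.89  2.01  0.16  1.03  1.29] F [ 0.1 -0.2  0.2]
```

Call:
arm_command:
  plan:
    - [[-0.01,0.02,-0.006],[0.5,-4,-5]]
    - [[-0.01,0.05,-0.006],[0.6,-7,-10]]
    - [[-0.01,0.09,-0.006],[0.6,-7,-10]]
    - [[-0.01,0.119,-0.006],[0.6,-7,-10]]
    - [[-0.01,0.119,-0.006],[0.6,-7,-10]]
  fingers: 0.435

```text
clock: 4.6
position: [0.3896, 0.0546, 0.1272]
ee_rot: [-1.529, -0.357, 0.095]
force: [-0.4, -0.3, 0.9]
width: 0.283
```

Call:
arm_command:
  plan:
    - [[0,0,0],[0,0,0]]
    - [[0,0,0],[0,0,0]]
    - [[0,0,0],[0,0,0]]

```text
clock: 4.9
position: [0.3931, 0.0552, 0.1311]
ee_rot: [-1.53, -0.363, 0.087]
force: [0.3, -0.5, 0.1]
width: 0.283
```

Run:
```python
from h import *
delta((.3926,.0547,.0777),16.5,10);print(observe()['width'])
s=observe();w=get_image('wrist');save(w,'w2.png')
```

```text
t 4.9 pos [0.3931 0.0552 0.1311] yaw 16.5 shift [-0.0101  0.0524 -0.0003] turn [0.1 0.  0.2] q7 [ 0.45  0.25 -0.82  2.32  0.4   0.5   1.18] F [ 0.3 -0.5  0.1]
0.28253199639881316
```

View pics/w2.png

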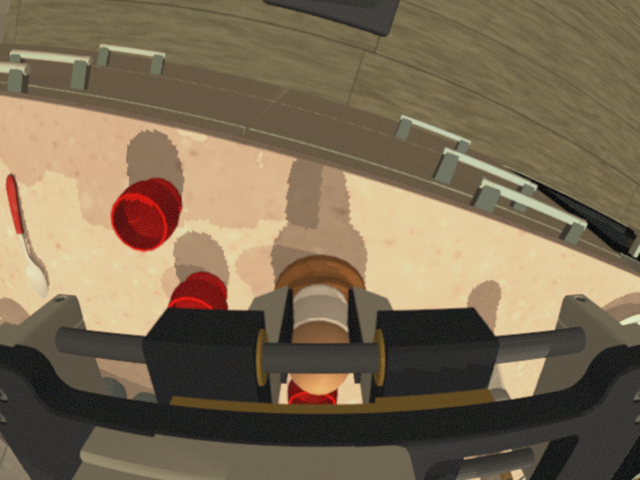

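The view shows the cup at about (320,320), centred between the two fingers. Its side is clear of them, so I'll go down behind it.

Call:
arm_command:
  plan:
    - [[-0.003,0.013,0],[0,0,0]]
    - [[-0.005,0.026,0],[0,0,0]]
    - [[-0.008,0.039,0],[0,0,0]]
    - [[-0.01,0.05,0],[0,0,0]]
    - [[-0.01,0.052,0],[0,0,0]]

```text
clock: 5.45
position: [0.3912, 0.0547, 0.0766]
ee_rot: [-1.53, -0.361, 0.09]
force: [0.1, -0.3, 0.7]
width: 0.289
```

Call:
arm_command:
  plan:
    - [[0,0,0],[0,0,0]]
    - [[0,0,0],[0,0,0]]
    - [[0,0,0],[0,0,0]]

```text
clock: 5.75
position: [0.3917, 0.0548, 0.0774]
ee_rot: [-1.53, -0.362, 0.089]
force: [0.1, 0.0, 0.1]
width: 0.28
```

Run:
```python
from h import *
delta((.4119,.0605,.0777),16.5,10)
s=observe();w=get_image('wrist');save(w,'w3.png')
d=get_image('side')['color'][190:350,180:360]
cv2.imwrite('pics/d3.png',cv2.resize(cv2.cvtColor(d,4),None,fx=4,fy=3.7,interpolation=3))
```

```text
t 5.75 pos [0.3917 0.0548 0.0774] yaw 16.5 shift [ 0.0207  0.0034 -0.0003] turn [0.  0.  0.1] q7 [ 0.27  0.34 -0.64  2.39  0.64  0.36  0.94] F [0.1 0.  0.1]
```

View pics/w3.png

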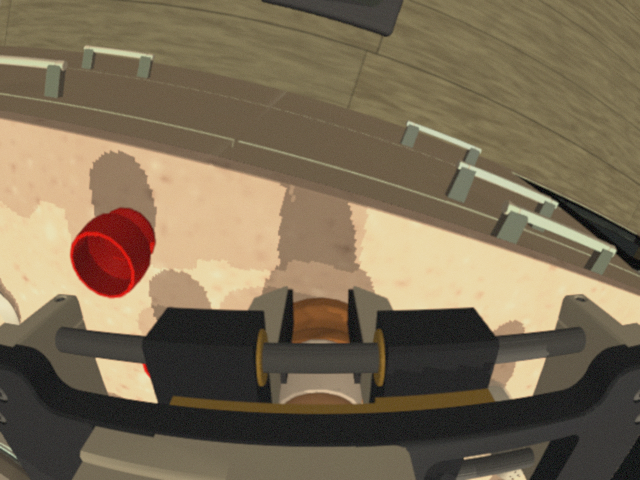

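View pics/d3.png

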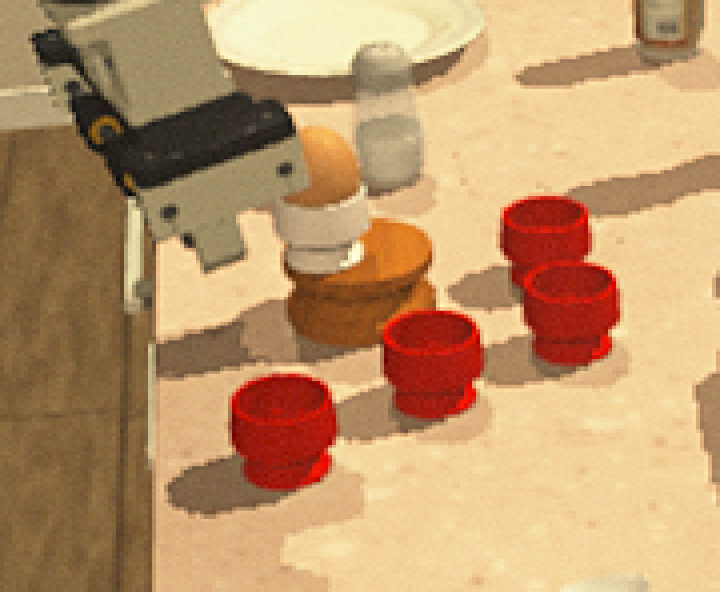

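Run:
```python
from h import *
delta((.4075,.0595,.0767),16.5,20)
```

```text
t 5.85 pos [0.3916 0.0548 0.0772] yaw 16.5 shift [ 0.0163  0.0034 -0.    ] turn [ 0.   0.  -9.9] q7 [ 0.27  0.34 -0.64  2.39  0.64  0.36  0.94] F [ 0.4  0.6 -0.4]
```

Call:
arm_command:
  plan:
    - [[0,0,0],[0,0,-5]]
    - [[0.004,0.001,0],[0,0,-10]]
    - [[0.008,0.002,0],[0,0,-10]]
    - [[0.012,0.003,0],[0,0,-10]]
    - [[0.016,0.003,0],[0,0,-10]]

```text
clock: 6.35
position: [0.4066, 0.0596, 0.0767]
ee_rot: [-1.492, -0.494, -0.047]
force: [0.0, -0.3, 0.2]
width: 0.285
```

Call:
arm_command:
  plan:
    - [[0,0,0],[0,0,0]]
    - [[0,0,0],[0,0,0]]
    - [[0,0,0],[0,0,0]]

```text
clock: 6.65
position: [0.4068, 0.0593, 0.0767]
ee_rot: [-1.492, -0.493, -0.048]
force: [-0.4, 0.3, -0.9]
width: 0.285
```

Run:
```python
from h import *
delta((.4267,.0652,.0767),16.5,20)
a=get_image('scene')['color'][200:340,270:450];d=get_image('side')['color'][190:350,180:360]
cv2.imwrite('pics/d4.png',np.hstack([cv2.resize(cv2.cvtColor(q,4),(400,320),interpolation=3) for q in(a,d)]))
```

```text
t 6.65 pos [0.4068 0.0593 0.0767] yaw 16.5 shift [0.0195 0.0071 0.    ] turn [0. 0. 0.] q7 [ 0.16  0.31 -0.5   2.51  1.54  0.15  0.05] F [-0.4  0.3 -0.9]
```

View pics/d4.png

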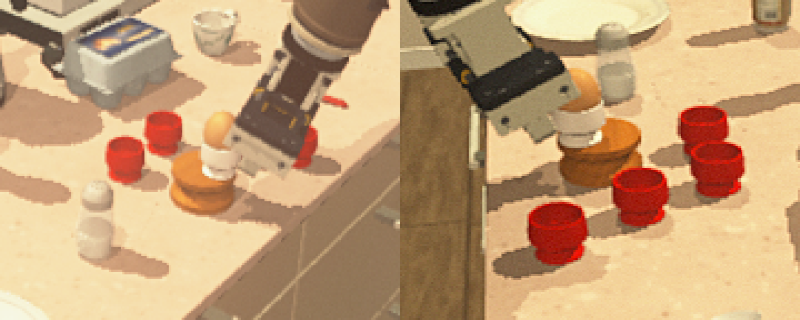

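Call:
arm_command:
  plan:
    - [[0.002,0.0007,0],[0,0,0]]
    - [[0.004,0.0014,0],[0,0,0]]
    - [[0.006,0.002,0],[0,0,0]]
    - [[0.008,0.0028,0],[0,0,0]]
    - [[0.0095,0.0034,0],[0,0,0]]

```text
clock: 7.25
position: [0.4165, 0.0623, 0.0766]
ee_rot: [-1.492, -0.493, -0.047]
force: [-2.2, 0.0, 0.3]
width: 0.282
```

Call:
arm_command:
  plan:
    - [[0.001,0.0004,0],[0,0,0]]
    - [[0.002,0.0008,0],[0,0,0]]
    - [[0.003,0.0011,0],[0,0,0]]
    - [[0.004,0.0015,0],[0,0,0]]
    - [[0.004,0.0015,0],[0,0,0]]

```text
clock: 7.75
position: [0.4207, 0.0637, 0.0766]
ee_rot: [-1.492, -0.493, -0.047]
force: [-0.5, -0.9, -0.1]
width: 0.281
```

Run:
```python
from h import *
delta((.4261,.0646,.0767),16.5,20)
a=get_image('scene')['color'][200:340,270:450];d=get_image('side')['color'][190:350,180:360]
cv2.imwrite('pics/d5.png',np.hstack([cv2.resize(cv2.cvtColor(q,4),(400,320),interpolation=3) for q in(a,d)]))
```

```text
t 7.75 pos [0.4207 0.0637 0.0766] yaw 16.6 shift [ 0.0051  0.0018 -0.0007] turn [-0.   0.1  0. ] q7 [ 0.14  0.33 -0.49  2.48  1.45  0.15  0.14] F [-0.5 -0.9 -0.1]
```

View pics/d5.png

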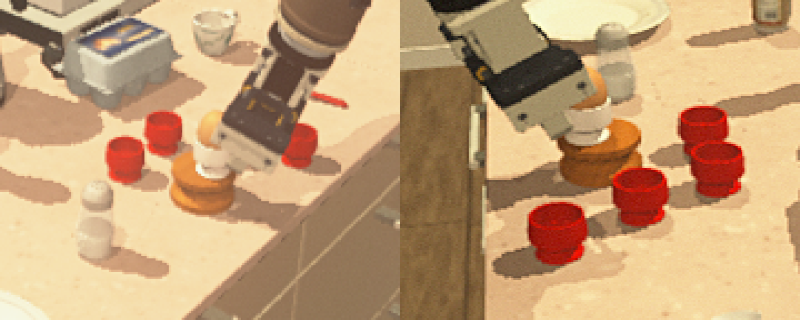

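The cup is now in contact (about 2 N) and has begun to slide. I'll push on slowly.

Call:
arm_command:
  plan:
    - [[0.001,0.0004,0],[0,0,0]]
    - [[0.002,0.0008,0],[0,0,0]]
    - [[0.003,0.0011,0],[0,0,0]]
    - [[0.004,0.0015,0],[0,0,0]]
    - [[0.005,0.0018,0],[0,0,0]]

```text
clock: 8.35
position: [0.4258, 0.0651, 0.0766]
ee_rot: [-1.492, -0.493, -0.047]
force: [-1.2, -0.9, 0.1]
width: 0.28
```

Run:
```python
from h import *
delta((.4309,.0661,.0767),16.5,20)
A=get_image('scene');D=get_image('side');save(A,'sc6.png');save(D,'sd6.png')
a=A['color'][230:310,330:420];d=D['color'][210:300,215:305]
cv2.imwrite('pics/d6.png',np.hstack([cv2.resize(cv2.cvtColor(q,4),(400,400),interpolation=3) for q in(a,d)]))
```

```text
t 8.35 pos [0.4258 0.0651 0.0766] yaw 16.6 shift [ 0.0049  0.0017 -0.0005] turn [-0.   0.1  0. ] q7 [ 0.14  0.33 -0.48  2.47  1.41  0.16  0.18] F [-1.2 -0.9  0.1]
```

View pics/d6.png

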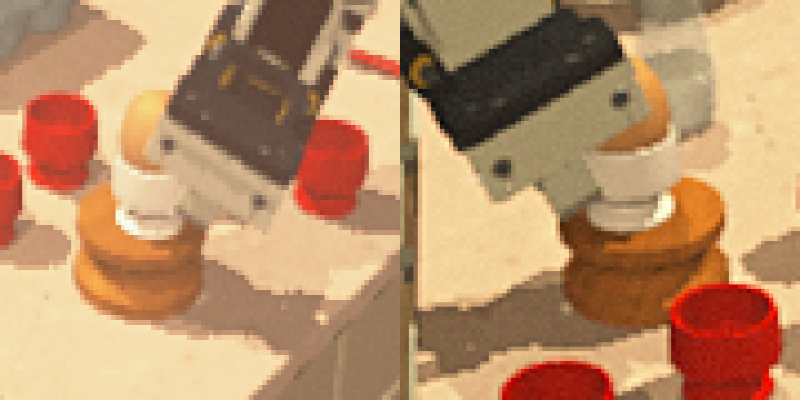

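Call:
arm_command:
  plan:
    - [[0.001,0.0004,0],[0,0,0]]
    - [[0.002,0.0007,0],[0,0,0]]
    - [[0.003,0.0011,0],[0,0,0]]
    - [[0.0038,0.0014,0],[0,0,0]]
    - [[0.0038,0.0014,0],[0,0,0]]

```text
clock: 8.95
position: [0.4297, 0.0663, 0.0766]
ee_rot: [-1.492, -0.493, -0.047]
force: [-0.8, -0.1, -0.7]
width: 0.28
```

Call:
arm_command:
  plan:
    - [[-0.004,-0.0014,0],[0,0,0]]
    - [[-0.008,-0.003,0],[0,0,0]]
    - [[-0.012,-0.0044,0],[0,0,0]]
    - [[-0.016,-0.006,0],[0,0,0]]
    - [[-0.02,-0.007,0],[0,0,0]]

```text
clock: 9.45
position: [0.4088, 0.0601, 0.0764]
ee_rot: [-1.492, -0.493, -0.047]
force: [-0.6, 0.4, -0.2]
width: 0.283
```

Run:
```python
from h import *
delta((.40,.057,.12),16.5,10)
A=get_image('scene');D=get_image('side');save(A,'sc7.png');save(D,'sd7.png')
a=A['color'][230:310,330:420];d=D['color'][210:300,215:305]
cv2.imwrite('pics/d7.png',np.hstack([cv2.resize(cv2.cvtColor(q,4),(400,400),interpolation=3) for q in(a,d)]))
```

```text
t 9.45 pos [0.4088 0.0601 0.0764] yaw 16.6 shift [ 0.0062 -0.0441 -0.0005] turn [ 0.   0.1 10. ] q7 [ 0.16  0.32 -0.51  2.5   1.53  0.16  0.06] F [-0.6  0.4 -0.2]
```

View pics/d7.png

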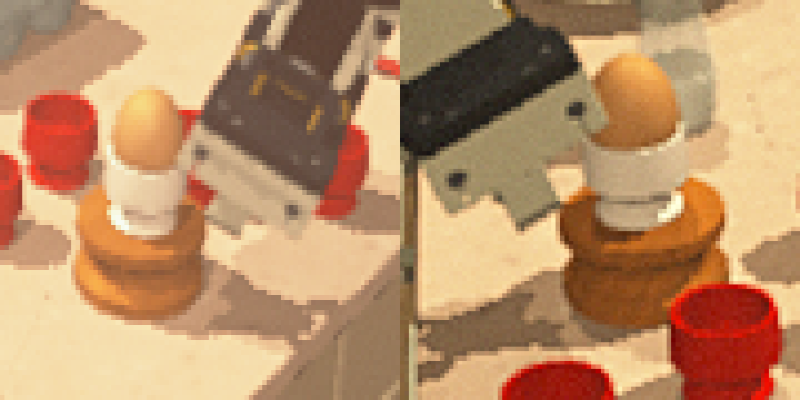

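The cup is now close to centred. I'll rise and measure with the wrist camera again.

Run:
```python
from h import *
delta((.40,.057,.16),16.5,10)
```

```text
t 9.55 pos [0.4085 0.0599 0.0763] yaw 16.6 shift [ 0.0202 -0.0818 -0.0004] turn [ 0.   0.1 10. ] q7 [ 0.16  0.32 -0.51  2.5   1.53  0.16  0.06] F [-0.1 -0.3 -0.2]
```

Call:
arm_command:
  plan:
    - [[0.006,-0.02,0],[0,0,0]]
    - [[0.01,-0.04,0],[0,0,0]]
    - [[0.015,-0.06,0],[0,0,3]]
    - [[0.02,-0.08,0],[0,0,6]]
    - [[0.02,-0.082,0],[0,0,10]]

```text
clock: 10.05
position: [0.4023, 0.0522, 0.1544]
ee_rot: [-1.541, -0.375, 0.067]
force: [3.5, -2.3, -2.0]
width: 0.28
```

Run:
```python
from h import *
delta((.40,.062,.25),16.5,0)
```

```text
t 10.05 pos [0.4023 0.0522 0.1544] yaw 16.3 shift [ 0.0191 -0.0939  0.0087] turn [ 0.9 -0.3 11.2] q7 [ 0.61  0.24 -0.99  2.28  0.43  0.57  1.17] F [ 3.5 -2.3 -2. ]
```

Call:
arm_command:
  plan:
    - [[0.004,-0.02,0],[0,0,2]]
    - [[0.008,-0.04,0],[0,0,4]]
    - [[0.011,-0.06,0],[0,0,6]]
    - [[0.015,-0.08,0],[0,0,8]]
    - [[0.018,-0.09,0],[0,0,10]]

```text
clock: 10.55
position: [0.4045, 0.054, 0.2476]
ee_rot: [-1.572, -0.243, 0.198]
force: [-0.1, 0.3, -0.1]
width: 0.28
```

Call:
arm_command:
  plan:
    - [[0,0,0],[0,0,0]]
    - [[0,0,0],[0,0,0]]
    - [[0,0,0],[0,0,0]]
    - [[0,0,0],[0,0,0]]

```text
clock: 10.95
position: [0.4034, 0.0537, 0.2453]
ee_rot: [-1.571, -0.242, 0.199]
force: [-0.2, 0.0, 0.3]
width: 0.282
```

Run:
```python
from h import *
delta((.40,.062,.25),16.5,0)
s=observe();w=get_image('wrist');save(w,'w8.png')
p=(.466,.0764)
overlay(w,s,[(p,.038,.04,(0,255,0)),(p,.0225,.08,(255,0,0))],'w8o.png',(270,210,370,330),4)
```

```text
t 10.95 pos [0.4034 0.0537 0.2453] yaw 16.1 shift [-0.0008 -0.0049  0.0088] turn [ 0.9 -0.4  1.5] q7 [ 0.69  0.21 -1.08  2.03  0.24  1.01  1.35] F [-0.2  0.   0.3]
```

View pics/w8o.png

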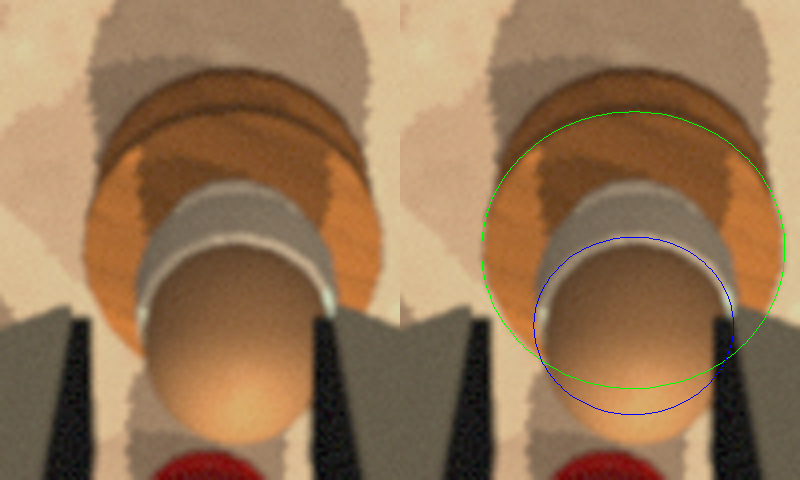

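Run:
```python
from h import *
s=observe();w=get_image('wrist')
T=lambda L:[(270-.5+u/4,210-.5+v/4) for u,v in L]
ped=T([(84,250),(382,245),(238,107),(150,137),(320,134),(360,170),(110,320),(372,295)])
rim=T([(237,233),(137,310),(335,302),(165,262),(300,250)])
print(fitc(w,s,ped,.038,.04,(.466,.0755))); print(fitc(w,s,rim,.0225,.08,(.466,.076)))
a=get_image('scene');b=get_image('side')
sc=lambda u,v:(330+u/4.444-.5,230+v/5-.5); sd=lambda u,v:(215+(u-400)/4.444-.5,210+v/4.444-.5)
print('foot(z.04)',atz(a,sc(144,218),.04),atz(b,sd(639,212),.04))
print('pedtop',atz(a,sc(141,222),.04),atz(b,sd(642,217),.04))
```

```text
(array([0.4654713 , 0.07657295]), array([-0.4, -0.9,  0.4, -1. , -0.2, -0. , -1.1, -1. ]))
(array([0.46499807, 0.07707825]), array([-0.1,  0.4,  0. , -0.3,  0.4]))
foot(z.04) [0.46333462 0.07594054 0.04      ] [0.4652428 0.0770606 0.04     ]
pedtop [0.46253098 0.08026237 0.04      ] [0.46619586 0.072052   0.04      ]
```

Run:
```python
from h import *
out=[]
for n,(x0,y0,x1,y1) in (('scene',(330,230,420,310)),('side',(215,210,305,300))):
    im=get_image(n);f=4.4
    b=cv2.resize(cv2.cvtColor(im['color'],4)[y0:y1,x0:x1],None,fx=f,fy=f,interpolation=3);b=b[:352]
    c=(.4655,.0766)
    for r,z,col in((.038,.04,(0,255,0)),(.02,.04,(255,0,255)),(.0225,.08,(255,0,0))):
        p=np.array([proj(im,q) for q in circ(c,r,z)]);cv2.polylines(b,[((p-[x0-.5,y0-.5])*f).astype(int)],True,col,1)
    out.append(b)
cv2.imwrite('pics/chk.png',np.hstack(out))
```

```text
(no output)
```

View pics/chk.png

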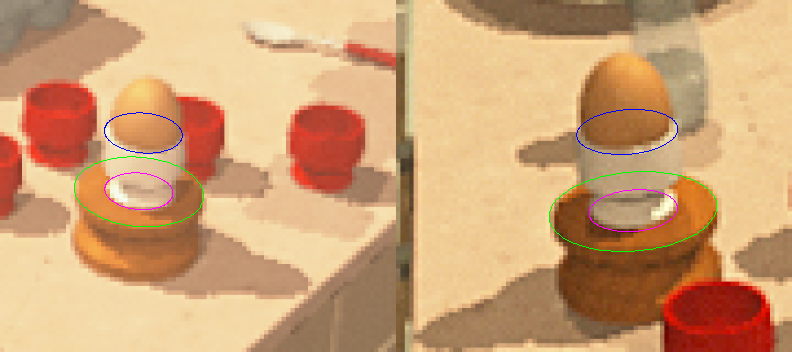

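Concentric circles projected into both fixed cameras match the pedestal top, the foot and the rim with one shared small offset, so the cup is centred. The arm is clear, so I'll hand in.

```bash
python3 -c "
from cell import *
sign_off();print(observe()['clock'])"
```

```text
the job is handed in; nothing more can be done
the job is handed in; nothing more can be done
```

The egg cup now stands centred on the pedestal to within about 1 mm by my measurements, and I have handed the job in. The hand-in reports no verdict.

**What I did:** I found the cup about 18 mm off the pedestal's axis. I set the fingers 26 mm apart, tilted the gripper away from the egg, and pushed the cup slowly across with the sides of the fingertips. The measured force was about 2 N or less during the push. I then backed the arm off and raised it clear, finishing at about 12 s of the 64 s allowed.

**Last checks:**
- **Centring:** the wrist-camera fit put the cup rim's centre about 0.7 mm from the pedestal's centre, against a 5 mm limit. Circles projected into both fixed cameras agreed with this.
- **Single-point readings:** my hand-picked pedestal centre in those two cameras was off by several millimetres, so I relied on the circle fits instead.
- **Pedestal and egg:** the pedestal had not measurably moved (under 1 mm), and the egg sat upright in the cup.
- **Bystanders:** the salt shaker, the teaspoon and the red cups looked undisturbed in the last pictures. I did not measure the bystanders' final positions one by one.
- **One odd reading:** the force briefly read about 3.5 N on one axis while the arm was rising. I took this as the arm's own motion, since the cup and egg stayed in place.

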